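# Fetch the honey from the pull-out shelf

### The job

The honey is in the pull-out tray under the wall cupboard, and three things stand in its way. Set the jam jar, the pepper mill and the egg timer aside on the chopping board, pull the tray fully out, and stand the honey jar in the middle of the saucer. Then push the tray fully home, with the yellow-lidded jar still standing at its place in it, and put the three things back, each on the exact spot where it stood.

Things in the scene. Friction and masses are not known exactly. Their poses are not given: they have to be found in the camera images.
- honey_jar: the jar to fetch: glass jar with a plain white lid and amber honey, 69 mm wide over its widest part, 99 mm tall, 0.47 kg, lid 65 mm across (upper 11 mm). Stands in the front of the tray, left or right, on the tray's floor (22 mm above the worktop). Origin: centre of its underside, z up.
- jam_jar_yellow: bystander beside the honey in the tray: jar with a yellow lid, 60 x 64 mm, 87 mm tall. Stays in the tray. The two jars' centres are about 110 mm apart. Origin: centre of its underside, z up.
- jam_jar: one of the three things in front of the tray: round jar of red jam with a white lid, 65 mm across, 97 mm tall, 0.36 kg, lid 61 mm across (upper 11 mm). Origin: centre of its underside, z up.
- pepper_mill: one of the three: turned dark wooden mill, 58 mm across its foot, 150 mm tall, 0.18 kg; its round head is 50 mm across between 109 and 139 mm up (narrower waist below it), with a 12 mm button on top. Nothing of it turns. Origin: centre of its underside, z up.
- egg_timer: one of the three: low round kitchen timer, green domed top on a white foot, 58 mm across, 52 mm tall, 0.12 kg, straight-sided up to about 35 mm. Nothing of it turns. Origin: centre of its underside, z up. The three stand in a row, in any order, about 93 mm apart and 0.12 m before the tray's front; the taller ones beside it leave little room for a wide gripper body.
- board: plain wooden chopping board lying flat and firm on the worktop, left or right of the pull-out, empty: 190 mm (its x) by 145 mm (its y), 18 mm thick, with a small hole near one corner. Origin: centre of its underside, z up; its top is 18 mm above it.
- saucer: round white saucer on the other side of the pull-out from the board, fixed, empty: 136 mm across the rim, 13 mm high, flat middle 80 mm across whose surface is 4.5 mm above the worktop. Origin: centre of its underside, z up.
- tray (a joint): how far the wooden pull-out tray stands out: 0 m fully home (start), 0.11 m fully out; about 2 N of friction, stays where it is left, slides along -x of point tray_handle. Tray 200 mm deep; front board 252 mm wide, 13 mm thick, top 72 mm above the worktop; side walls up to 53 mm, floor 22 mm above the worktop. Three spice jars, 106 mm tall, stand behind the two jars.
- tray_handle (a point): middle of the tray's steel bow handle: level round bar, 10 mm thick, 84 mm long along the point's y, 57 mm above the worktop, 40 mm before the front board's face (35 mm free between bar and board). x points into the tray, away from the robot, z up; moves with the tray. Centres of the two jars lie about 0.11 m along x from here.

How it is judged:
By the outcome, as a careful person would: the job done as asked, in the order asked, and still so for the second after the job is handed in, with the robot touching nothing.
It also fails if it takes over 150 s, if anything falls off the work surface, if the arm or the gripper's body presses on something with over 40 N, if the wrist force passes 120 N, or if a joint passes its speed limit or range.

### The arm

A 6-joint arm with a two-finger parallel gripper is mounted at the origin on a cart in front of the work surface, level with it; the furniture and walls round the work are solid. World frame = base frame: x ahead of the robot, y to its left, z up, the work surface at z = 0. Lengths are in m, angles in degrees, forces in N, time in s.
With the tool pointing down it reaches from about 0.25 to 0.85 m from the base axis. Payload 12.5 kg.
Tool frame: the origin (TCP) lies on the centre line of the jaws, within the pads' length; the fingertips stand 11 mm ahead of it and the grasp point (between the pads) lies 8 mm behind it; z points along the fingers, y is the line along which they close (so a half turn about z gives the same grasp; the last joint's range is limited). The gripper opens to 93 mm and grips with 3 to 60 N. Pads are 15 mm wide; open, the fingers measure 128 mm over their backs; the gripper's body (75 mm by 188 mm) begins 65 mm behind the grasp point.
Start: joints at [-78.931, 20.094, 94.641, -0, 65.266, -4.847], TCP at [0.151, -0.529, 0.23] pointing down, gripper open.
Joint ranges: [-157.81, 157.81], [-45, 120.19], [0.68, 151.7], [-89.99, 269.99], [4.06, 180], [-164.3, 164.3]. Speed limits (degrees/s): [127.2, 127.2, 159.86, 180, 180, 180].

### API

Orientations are given as [roll, pitch, yaw] about the fixed x, y, z axes, in that order (R = Rz(yaw) Ry(pitch) Rx(roll)).
In Python, from workcell import robot gives the robot as it stands.
- The arm moves only by the tool move_arm, never from a script. Its argument "targets" is a list of rows, each a list of 2 entries, a list of its own where there are three numbers: the shift along the tool's x, y, z as a fraction of full scale, then the turn about the tool's z as a fraction of full scale. A call has 1 to 12 rows; each row shifts and turns the commanded pose from where the row before left it, along the tool's axes as they then stand; what a row does not reach is not made up. Full scale, the value 1, is 2 cm for a shift and 0.12 rad for a turn. A row lasts 1/10 s, in which the tool goes at most 50 mm and 8.59 degrees, less where a joint would pass 70% of its speed; a pose out of reach is approached as far as the arm can. A call with a number of a shift or a turn outside -1 to 1 is refused whole. A call with a gripper value outside its range is refused whole. "grip" is the finger opening in mm, from 0 to 93, set as the call begins (left out, the last holds). The fingers move at their own pace and stop on an object; "grip_force" is the grip in N (left out, the last holds). Time passes only in rows, so rows that do not move let the fingers close. It gives the time, the measured TCP pose, the force, the opening and the grip force at its end, in the units of the state.
- robot.sense(): the state, without advancing time (a new reading comes with each control period).
- robot.get_image(name): name is "scene" or "side" or "wrist"; returns a dict with "image" (400x640x3 uint8, red, green, blue), "fx", "fy", "cx", "cy" (pixels), "position" and "orientation" of the camera in the world. Camera axes: x right, y up, looking along -z (the intrinsics and any distortion apply to the point x, -y, -z); pixel columns grow to the right and rows downward; lengths in m; the calibration is good to about 2 mm. A picture is of the moment at which its call begins. There is no depth.
- robot.hand_in(): hands the job in; it is judged then, once.
The state is a dict: "t": time; "q": joint angles; "dq": joint speeds; "joint_efforts": joint torques, N m; "ee_pos": TCP position; "eef_rot": TCP orientation; "ft_force": force on the tool from outside, world axes, zero at the start; "wrist_torque": the same for the moment, N m; "gripper_width": opening from 0.0 (shut) to 1.0 (fully open); "finger_force": force on a finger pad.
Only numpy, scipy, OpenCV 4.12 (cv2) and the standard library are available. Lean on these libraries where they do the work, as an engineer would, in place of code of your own. Each camera call takes 0.05 s, during which the arm holds its last target. There are 200 camera calls.

## Working session

There is one attempt and no reset: what is moved stays moved. The work goes in short steps, Python scripts to look and compute and a tool call to move; the robot and the scene stay as the last step left them, time stands still between calls to the robot, and variables do not carry over. Pictures are saved under pics/ and viewed, at most 14 in all, crops included, and the job is handed in when it is done.

Besides the shell and the picture viewer there is one more tool, called after "Emit:" by a JSON object that holds its "method" and its "body", one argument or row to a line. move_arm: Moves the arm, as the interface text tells. Shift numbers are shares of 2 cm and turn numbers shares of 0.12 rad, none past 1 either way. Its arguments: {"type":"object","properties":{"targets":{"type":"array"},"grip":{"type":"number"},"grip_force":{"type":"number"}},"required":["targets"]}

```bash
mkdir -p pics; ls; python3 - <<'E'
from workcell import robot
import cv2
s=robot.sense();print(s)
for n in("scene","side","wrist"):
    d=robot.get_image(n);cv2.imwrite(f"pics/{n}0.png",d["image"][:,:,::-1]);print(n,{k:v for k,v in d.items() if k!="image"})
E
```

```text
pics
{'t': 0.0, 'q': array([-7.89319770e+01,  2.01224184e+01,  9.46754991e+01, -1.13208441e-04,
        6.52662931e+01, -4.84882962e+00]), 'dq': array([ 0.00456964, -0.04236828,  0.0114422 , -0.03855617, -0.03960761,
       -0.01942632]), 'joint_efforts': array([-1.90014493e-03, -4.97323895e+01, -2.85256273e+01,  6.98378845e-02,
        2.55094771e-02, -1.38304663e-04]), 'ee_pos': array([ 0.15078028, -0.5285929 ,  0.2291294 ]), 'eef_rot': array([-1.79936010e+02, -5.32513456e-03,  1.59168971e+01]), 'ft_force': array([-0.14439432,  0.07961771,  0.68335561]), 'wrist_torque': array([-0.05210404,  0.02168441,  0.00858351]), 'finger_force': 0.0, 'gripper_width': 1.0004895863978858}
scene {'fx': 501.64483194414163, 'fy': 501.64483194414163, 'cx': 322.21351347318796, 'cy': 192.32395655955403, 'position': array([-0.07565393,  0.63672239,  0.60829005]), 'orientation': array([  60.46417009,   -1.34785664, -135.06056586])}
side {'fx': 364.1378638196706, 'fy': 364.1378638196706, 'cx': 315.68445065867826, 'cy': 196.0773829761318, 'position': array([0.37565545, 0.74008445, 0.47668299]), 'orientation': array([  62.81931098,   -1.42785962, -164.69177915])}
wrist {'fx': 297.79611158530673, 'fy': 297.79611158530673, 'cx': 316.6305974956567, 'cy': 197.0714114457717, 'position': array([ 0.215753  , -0.50942727,  0.38507275]), 'orientation': array([-14.18816034,   0.09176698, -74.08923616])}
```

View pics/scene0.png

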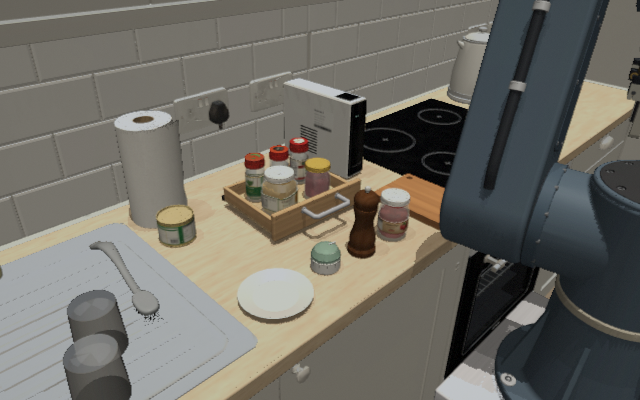

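View pics/side0.png

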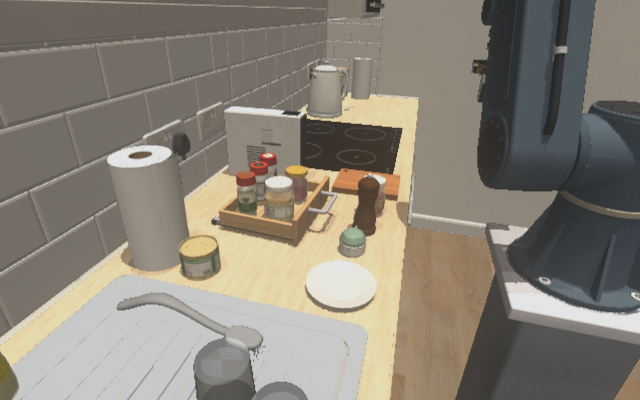

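View pics/wrist0.png

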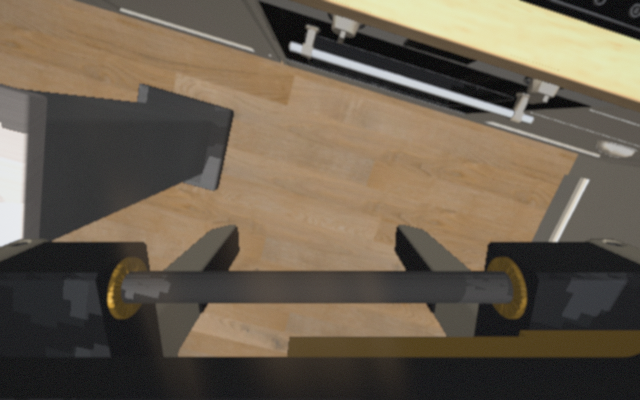

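```bash
cat > h.py <<'E'
import numpy as np, cv2
from scipy.spatial.transform import Rotation as Ro
from workcell import robot
def cam(d): return Ro.from_euler('xyz',d['orientation'],degrees=True).as_matrix(), np.array(d['position'])
def unproj(d,u,v,z):
    R,p=cam(d); r=R@np.array([(u-d['cx'])/d['fx'],-(v-d['cy'])/d['fy'],-1]); return p+r*(z-p[2])/r[2]
def proj(d,P):
    R,p=cam(d); c=(np.atleast_2d(P)-p)@R
    return np.c_[d['cx']+d['fx']*c[:,0]/-c[:,2], d['cy']-d['fy']*c[:,1]/-c[:,2]]
def snap(n,f=None):
    d=robot.get_image(n)
    if f: cv2.imwrite(f'pics/{f}.png',d['image'][:,:,::-1])
    return d
E
python3 - <<'E'
from h import *
S=snap("scene");D=snap("side")
for n,d,l in(("scene",S,dict(timer=(326,250,.045),mill=(368,189,.15),jam=(395,197,.097),honey=(279,175,.121),yel=(318,165,.109),sauc=(276,294,.01),h1=(305,213,.057),h2=(349,196,.057),bd=(408,178,.018))),
 ("side",D,dict(timer=(352,236,.045),mill=(369,180,.15),honey=(279,185,.121),yel=(296,171,.109),sauc=(341,285,.01),h1=(313,213,.057),h2=(334,193,.057),b1=(337,171,.018),b2=(400,173,.018)))):
    for k,(u,v,z) in l.items(): print(n,k,unproj(d,u,v,z).round(3))
E
```

```text
scene timer [0.456 0.075 0.045]
scene mill [ 0.439 -0.016  0.15 ]
scene jam [ 0.438 -0.107  0.097]
scene honey [0.637 0.034 0.121]
scene yel [ 0.632 -0.076  0.109]
scene sauc [0.457 0.199 0.01 ]
scene h1 [0.565 0.027 0.057]
scene h2 [ 0.551 -0.093  0.057]
scene bd [ 0.555 -0.323  0.018]
side timer [0.463 0.083 0.045]
side mill [0.446 0.015 0.15 ]
side honey [0.643 0.042 0.121]
side yel [ 0.64  -0.072  0.109]
side sauc [0.46  0.203 0.01 ]
side h1 [0.565 0.033 0.057]
side h2 [ 0.541 -0.083  0.057]
side b1 [ 0.582 -0.315  0.018]
side b2 [ 0.387 -0.364  0.018]
```

Emit:
{"method": "move_arm", "body": {
  "targets": [
    [[0,0,-1],0.77],
    [[0,0,-1],0.77],
    [[0,0,-1],0.77],
    [[0.5,-1,-0.4],0],
    [[0.5,-1,-0.4],0],
    [[0.5,-1,-0.4],0],
    [[0.5,-1,-0.4],0],
    [[0.5,-1,-0.4],0],
    [[0.5,-1,-0.4],0],
    [[0.5,-1,-0.4],0],
    [[0.5,-1,-0.4],0],
    [[0.5,-1,-0.4],0]
  ]
}}

```text
t: 1.45
ee_pos: [0.241, -0.3479, 0.3619]
eef_rot: [-180.0, 0.0, 0.0]
ft_force: [-0.0, 0.0, 0.0]
gripper_width: 0.999
finger_force: 0.0
```

Emit:
{"method": "move_arm", "body": {
  "targets": [
    [[0.5,-1,-0.1],0],
    [[0.5,-1,-0.1],0],
    [[0.5,-1,-0.1],0],
    [[0.5,-1,-0.1],0],
    [[0.5,-1,-0.1],0],
    [[0.5,-1,-0.1],0],
    [[0.5,-1,0],0],
    [[0.5,-1,0],0],
    [[0.5,-1,0],0],
    [[0,0,0],0],
    [[0,0,0],0],
    [[0,0,0],0]
  ]
}}

```text
t: 2.65
ee_pos: [0.3304, -0.1693, 0.3736]
eef_rot: [180.0, 0.0, 0.0]
ft_force: [0.1, -0.1, 0.3]
gripper_width: 1.003
finger_force: 0.0
```

```bash
python3 - <<'E'
from h import *
d=snap("wrist","w1");print(d['position'],d['orientation'],robot.sense()['ee_pos'])
E
```

```text
[ 0.39795289 -0.16846713  0.52949295] [-1.42120694e+01  3.53619390e-02 -8.99938700e+01] [ 0.33038288 -0.16933337  0.37360242]
```

View pics/w1.png

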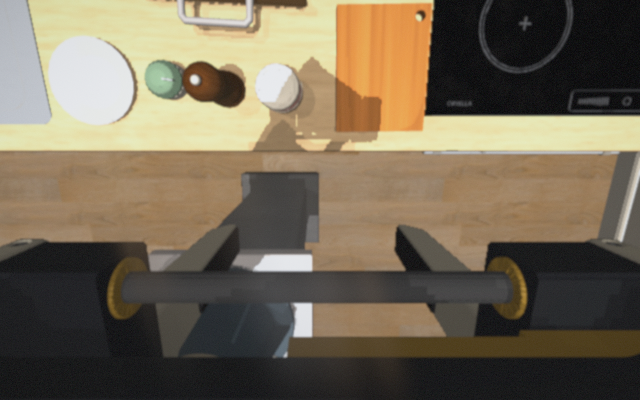

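Emit:
{"method": "move_arm", "body": {
  "targets": [
    [[1,-1,0],0],
    [[1,-1,0],0],
    [[1,-1,0],0],
    [[1,-1,0],0],
    [[1,-1,0],0],
    [[0,-1,0],0],
    [[0,-1,0],0],
    [[0,0,0],0],
    [[0,0,0],0]
  ]
}}

```text
t: 3.6
ee_pos: [0.4306, -0.0293, 0.3736]
eef_rot: [180.0, 0.0, 0.0]
ft_force: [0.8, 0.5, -0.5]
gripper_width: 1.0
finger_force: 0.0
```

```bash
python3 - <<'E'
from h import *
d=snap("wrist");cv2.imwrite("pics/w2.png",cv2.resize(d['image'][:240,:,::-1],None,fx=1.25,fy=1.25));print(d['position'],d['orientation'],robot.sense()['ee_pos'])
import pickle;pickle.dump(d,open('w2.pkl','wb'))
E
```

```text
[ 0.49808785 -0.0284848   0.52950761] [-1.42064348e+01  2.66810506e-02 -8.99647466e+01] [ 0.43055746 -0.02957775  0.37363152]
```

View pics/w2.png

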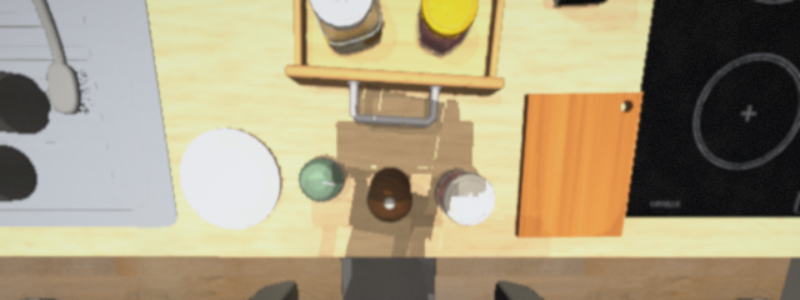

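```bash
python3 - <<'E'
from h import *
import pickle;d=pickle.load(open('w2.pkl','rb'));im=d['image'];hsv=cv2.cvtColor(im,cv2.COLOR_RGB2HSV)
def blob(m,box):
    k=np.zeros(m.shape,np.uint8);x0,y0,x1,y1=[int(b/1.25) for b in box];k[y0:y1,x0:x1]=m[y0:y1,x0:x1]*255
    c=max(cv2.findContours(k,cv2.RETR_EXTERNAL,cv2.CHAIN_APPROX_NONE)[0],key=cv2.contourArea)
    return c,cv2.fitEllipse(c)
H,S,V=cv2.split(hsv)
white=(S<40)&(V>150); green=(H>45)&(H<95)&(S>35)
yel=(H>22)&(H<32)&(S>190)&(V>150); org=(H<16)&(S>150)&(V>120)
for n,m,b,z in(("sauc",white,(170,120,290,240),.012),("jamlid",white,(440,165,500,230),.097),("honeylid",white,(305,0,380,40),.121),("green",green,(290,150,350,210),.04),("yel",yel,(410,0,485,50),.109)):
    c,e=blob(m,b);p=unproj(d,*e[0],z);s=1/d['fx']*(d['position'][2]-z)*1000
    print(n,np.round(e[0],1),np.round(e[1],1),p.round(4),'diam mm~',np.round(np.array(e[1])*s,0))
c,_=blob(org,(510,80,650,250));r=cv2.minAreaRect(c);print('board',[unproj(d,*q,.018).round(4) for q in cv2.boxPoints(r)])
big=cv2.resize(im[:180,200:420],None,fx=3.6,fy=3.6,interpolation=cv2.INTER_CUBIC)[:,:,::-1].copy()
def circ(x,y,z,r,col):
    t=np.linspace(0,2*np.pi,50);P=proj(d,np.c_[x+r*np.cos(t),y+r*np.sin(t),0*t+z]);cv2.polylines(big,[np.int32((P-[200,0]+.5)*3.6)],True,col,1)
for x,y,l in((.459,.078,((.003,.029),(.035,.029))),(.445,-.012,((.003,.029),(.124,.025),(.15,.006))),(.44,-.105,((.003,.0325),(.097,.0305)))):
    for z,r in l: circ(x,y,z,r,(255,0,255))
P=proj(d,[[.555,-.03+s*.042,.057] for s in(-1,1)]);cv2.polylines(big,[np.int32((P-[200,0]+.5)*3.6)],False,(0,255,0),1)
cv2.imwrite('pics/o1.png',big)
E
```

```text
sauc [183.1 142.6] [76.6 85. ] [0.4631 0.2005 0.012 ] diam mm~ [133. 148.]
jamlid [375.7 159.7] [38.8 40.6] [ 0.4447 -0.114   0.097 ] diam mm~ [56. 59.]
honeylid [272.9   8.6] [21.4 52. ] [0.6318 0.0251 0.121 ] diam mm~ [29. 71.]
green [256.1 143.4] [31.5 32.9] [0.4639 0.0699 0.04  ] diam mm~ [52. 54.]
yel [359.8   7.7] [19.4 32.5] [ 0.6367 -0.0824  0.109 ] diam mm~ [27. 46.]
board [array([ 0.3855, -0.2494,  0.018 ]), array([ 0.5811, -0.2481,  0.018 ]), array([ 0.5723, -0.3444,  0.018 ]), array([ 0.3748, -0.3554,  0.018 ])]
```

View pics/o1.png

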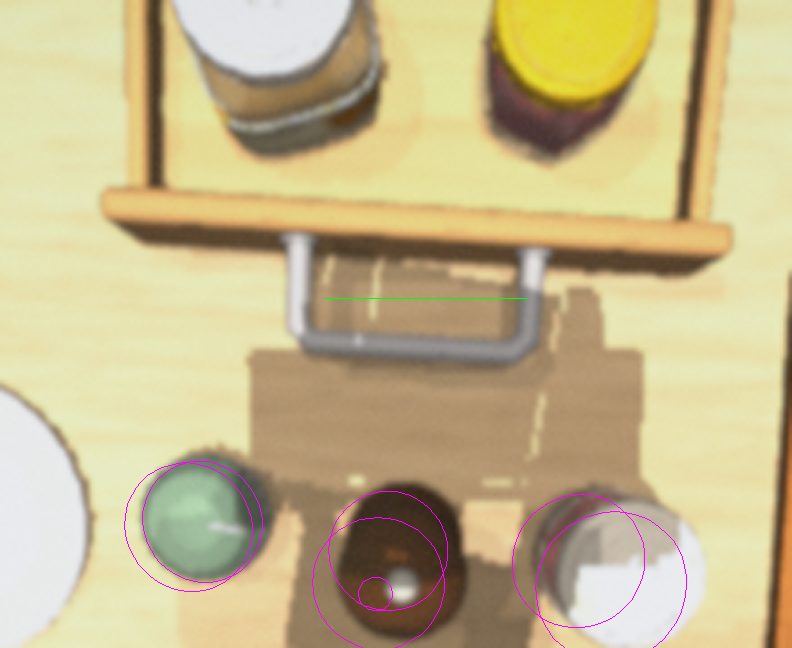

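```bash
python3 - <<'E'
from h import *
import pickle;d=pickle.load(open('w2.pkl','rb'))
for n,u,v,z in(("timer",202,518,.04),("timerfoot",210,509,.01),("button",402,585,.148),("head",403,575,.124),("foot",402,540,.01),("jam",631,571,.097),("h",414,347,.057),("hl",312,342,.057),("hr",515,352,.057),("fl",103,190,.072),("fr",730,228,.072)):
    print(n,unproj(d,200+u/3.6-.4,v/3.6-.4,z).round(4))
E
```

```text
timer [0.4637 0.0705 0.04  ]
timerfoot [0.4659 0.0726 0.01  ]
button [ 0.4478 -0.0215  0.148 ]
head [ 0.4484 -0.0214  0.124 ]
foot [ 0.4513 -0.019   0.01  ]
jam [ 0.4468 -0.1128  0.097 ]
h [ 0.5356 -0.0252  0.057 ]
hl [0.5376 0.0175 0.057 ]
hr [ 0.5337 -0.0675  0.057 ]
fl [0.5928 0.0966 0.072 ]
fr [ 0.5792 -0.1502  0.072 ]
```

Emit:
{"method": "move_arm", "body": {
  "targets": [
    [[0,0,0],-1],
    [[0,0,0],-1],
    [[0,0,0],-1],
    [[0,0,0],-1],
    [[0,0,0],-1],
    [[0,0,0],-1],
    [[0,0,0],-1],
    [[0,0,0],-1],
    [[0,0,0],-1],
    [[0,0,0],-1],
    [[0,0,0],-1],
    [[0,0,0],-1]
  ]
}}

```text
t: 4.85
ee_pos: [0.4305, -0.0298, 0.3736]
eef_rot: [180.0, 0.0, 82.7]
ft_force: [0.6, -0.8, -0.4]
gripper_width: 0.995
finger_force: 0.0
```

Emit:
{"method": "move_arm", "body": {
  "targets": [
    [[0,0,0],-0.545],
    [[0,0,0],-0.545],
    [[1,0.34,1],0],
    [[1,0.34,1],0],
    [[1,0.34,1],0],
    [[1,0.34,1],0],
    [[1,0.34,1],0],
    [[0,0,1],0],
    [[0,0,1],0],
    [[0,0,1],0],
    [[0,0,1],0],
    [[0,0,1],0]
  ]
}}

```text
t: 6.05
ee_pos: [0.4648, 0.0701, 0.1729]
eef_rot: [180.0, 0.0, 90.0]
ft_force: [0.6, 0.1, 0.5]
gripper_width: 0.996
finger_force: 0.0
```

```bash
python3 - <<'E'
from h import *
import pickle;d=pickle.load(open('w2.pkl','rb'))
for u,v in((527,94),(642,94),(622,236),(518,236)): print('bd',unproj(d,u/1.25,v/1.25,.018).round(4))
s=robot.sense();print(s['ee_pos'],s['eef_rot'])
d=snap("wrist")
im=d['image'][:,:,::-1].copy()
def circ(x,y,z,r,col):
    t=np.linspace(0,2*np.pi,50);cv2.polylines(im,[np.int32(proj(d,np.c_[x+r*np.cos(t),y+r*np.sin(t),0*t+z])*1)],True,col,1)
for z in(.003,.035):circ(.464,.071,z,.029,(255,0,255))
circ(.449,-.021,.124,.025,(255,0,255));circ(.463,.2005,.012,.068,(255,0,255));circ(.449,-.021,.003,.029,(255,0,255))
cv2.imwrite('pics/w3.png',im);cv2.imwrite('pics/w3raw.png',d['image'][:,:,::-1])
E
```

```text
bd [ 0.5705 -0.1967  0.018 ]
bd [ 0.5706 -0.3443  0.018 ]
bd [ 0.3838 -0.3466  0.018 ]
bd [ 0.3837 -0.2003  0.018 ]
[0.46477872 0.07014272 0.1728759 ] [1.79982987e+02 7.10801787e-03 8.99559185e+01]
```

View pics/w3.png

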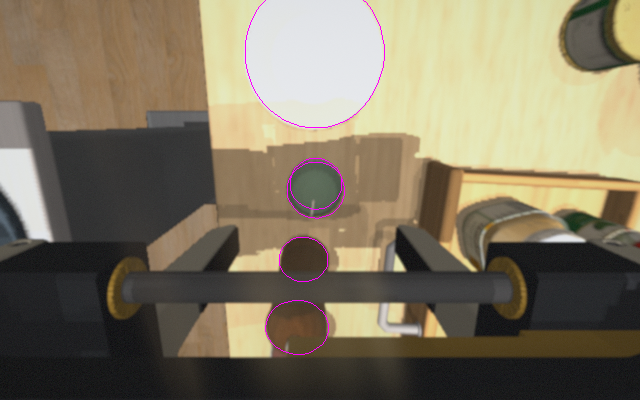

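Emit:
{"method": "move_arm", "body": {
  "targets": [
    [[0.02,-0.02,1],0],
    [[0,0,1],0],
    [[0,0,1],0],
    [[0,0,1],0],
    [[0,0,1],0],
    [[0,0,1],0],
    [[0,0,1],0],
    [[0,0,0.5],0],
    [[0,0,0.35],0],
    [[0,0,0],0],
    [[0,0,0],0]
  ]
}}

```text
t: 7.2
ee_pos: [0.4645, 0.0716, 0.0172]
eef_rot: [180.0, -0.0, 90.0]
ft_force: [-1.1, 0.3, 0.9]
gripper_width: 1.0
finger_force: 0.0
```

Emit:
{"method": "move_arm", "body": {
  "targets": [
    [[0,0,0],0],
    [[0,0,0],0],
    [[0,0,0],0],
    [[0,0,0],0],
    [[0,0,0],0],
    [[0,0,0],0],
    [[0,0,0],0],
    [[0,0,0],0]
  ],
  "grip": 0,
  "grip_force": 15
}}

```text
t: 8.0
ee_pos: [0.464, 0.0717, 0.0167]
eef_rot: [-180.0, -0.0, 90.0]
ft_force: [-1.3, -0.0, 3.3]
gripper_width: 0.608
finger_force: 15.0
```

Emit:
{"method": "move_arm", "body": {
  "targets": [
    [[0,0,-0.5],0],
    [[0,0,-1],0],
    [[0,0,-1],0],
    [[0,0,-1],0],
    [[0,0,-1],0],
    [[0,0,-1],0],
    [[0,0,-1],0],
    [[0,0,-1],0],
    [[0,0,-1],0],
    [[0,0,-1],0],
    [[0,0,-1],0],
    [[0,0,-0.5],0]
  ]
}}

```text
t: 9.2
ee_pos: [0.4644, 0.0717, 0.2386]
eef_rot: [179.9, -0.0, 90.0]
ft_force: [0.4, 0.1, -1.0]
gripper_width: 0.603
finger_force: 15.0
```

Emit:
{"method": "move_arm", "body": {
  "targets": [
    [[-1,0,0],0],
    [[-1,0,0],0],
    [[-1,0.3,0],0],
    [[-1,0.3,0],0],
    [[-1,0.3,0],0],
    [[-1,0.3,0],0],
    [[-1,0.3,0],0],
    [[-1,0.3,0],0],
    [[-1,0.3,0],0],
    [[-1,0.3,0],0],
    [[-1,0.3,0],0],
    [[-1,0.3,0],0]
  ]
}}

```text
t: 10.4
ee_pos: [0.5241, -0.169, 0.2364]
eef_rot: [-180.0, -0.0, 90.0]
ft_force: [1.1, 0.1, -0.3]
gripper_width: 0.607
finger_force: 15.0
```

Emit:
{"method": "move_arm", "body": {
  "targets": [
    [[-1,0.3,0],0],
    [[-1,0.15,0],0],
    [[-1,0,0],0],
    [[-0.55,0,1],0],
    [[0,0,1],0],
    [[0,0,1],0],
    [[0,0,1],0],
    [[0,0,1],0],
    [[0,0,1],0],
    [[0,0,1],0],
    [[0,0,1],0],
    [[0,0,1],0]
  ]
}}

```text
t: 11.6
ee_pos: [0.533, -0.2395, 0.0557]
eef_rot: [-180.0, -0.0, 90.0]
ft_force: [0.9, 0.0, -1.8]
gripper_width: 0.605
finger_force: 15.0
```

Emit:
{"method": "move_arm", "body": {
  "targets": [
    [[0,0,0.5],0],
    [[0,0,0.3],0],
    [[0,0,0.2],0],
    [[0,0,0],0],
    [[0,0,0],0]
  ]
}}

```text
t: 12.1
ee_pos: [0.5336, -0.2395, 0.0373]
eef_rot: [180.0, 0.0, 90.0]
ft_force: [0.6, 0.3, -1.5]
gripper_width: 0.609
finger_force: 15.0
```

Emit:
{"method": "move_arm", "body": {
  "targets": [
    [[0,0,0.1],0],
    [[0,0,0],0],
    [[0,0,0],0]
  ]
}}

```text
t: 12.4
ee_pos: [0.5334, -0.2393, 0.0348]
eef_rot: [180.0, 0.0, 90.0]
ft_force: [-0.3, -0.2, -1.5]
gripper_width: 0.608
finger_force: 15.0
```

Emit:
{"method": "move_arm", "body": {
  "targets": [
    [[0,0,0],0],
    [[0,0,0],0],
    [[0,0,0],0],
    [[0,0,-0.5],0],
    [[0,0,-0.5],0],
    [[0,0,-1],0],
    [[0,0,-1],0],
    [[0,0,-1],0],
    [[0,0,-1],0],
    [[0,0,-1],0],
    [[0,0,-1],0],
    [[0,0,-1],0]
  ],
  "grip": 93
}}

```text
t: 13.6
ee_pos: [0.5333, -0.2392, 0.1966]
eef_rot: [179.9, 0.0, 90.0]
ft_force: [0.4, 0.4, 0.7]
gripper_width: 0.999
finger_force: 0.0
```

Emit:
{"method": "move_arm", "body": {
  "targets": [
    [[1,-0.7,0],0],
    [[1,-0.7,0],0],
    [[1,-0.7,0],0],
    [[1,-0.7,0],0],
    [[1,-0.7,0],0],
    [[1,-0.7,0],0],
    [[0.3,-0.1,0],0],
    [[0,0,0],0],
    [[0,0,0],0]
  ]
}}

```text
t: 14.5
ee_pos: [0.448, -0.1139, 0.1952]
eef_rot: [179.9, 0.0, 90.0]
ft_force: [-0.8, -0.2, -0.5]
gripper_width: 1.002
finger_force: 0.0
```

```bash
python3 - <<'E'
from h import *
s=robot.sense();print(s['ee_pos'],s['eef_rot'])
d=snap("wrist")
im=cv2.resize(d['image'][:,:,::-1][80:400,160:480],None,fx=1.8,fy=1.8,interpolation=cv2.INTER_CUBIC)
def circ(x,y,z,r,col=(255,0,255)):
    t=np.linspace(0,2*np.pi,50);cv2.polylines(im,[np.int32((proj(d,np.c_[x+r*np.cos(t),y+r*np.sin(t),0*t+z])-[160,80]+.5)*1.8)],True,col,1)
circ(.449,-.021,.124,.025);circ(.449,-.021,.003,.029);circ(.449,-.021,.15,.006)
circ(.447,-.113,.097,.0305);circ(.447,-.113,.003,.0325)
circ(.464,.0715,.001,.029,(0,255,0))
cv2.imwrite('pics/w4.png',im)
E
```

```text
[ 0.44797095 -0.11391224  0.19515864] [1.79931761e+02 3.05153540e-02 9.00361672e+01]
```

View pics/w4.png

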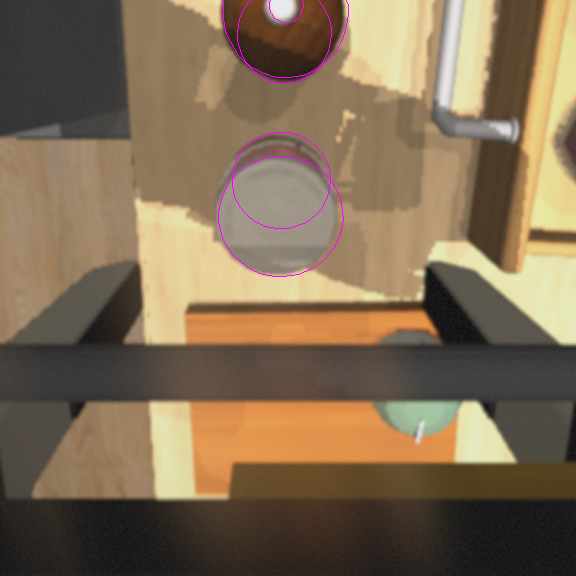

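Emit:
{"method": "move_arm", "body": {
  "targets": [
    [[0,-0.05,1],0],
    [[0,0,1],0],
    [[0,0,1],0],
    [[0,0,1],0],
    [[0,0,1],0],
    [[0,0,1],0],
    [[0,0,1],0],
    [[0,0,0.4],0],
    [[0,0,0],0],
    [[0,0,0],0]
  ]
}}

```text
t: 15.55
ee_pos: [0.4467, -0.1137, 0.0471]
eef_rot: [180.0, 0.0, 90.0]
ft_force: [0.1, -0.2, 0.9]
gripper_width: 1.002
finger_force: 0.0
```

Emit:
{"method": "move_arm", "body": {
  "targets": [
    [[0,0,0],0],
    [[0,0,0],0],
    [[0,0,0],0],
    [[0,0,0],0],
    [[0,0,0],0],
    [[0,0,0],0],
    [[0,0,0],0],
    [[0,0,0],0]
  ],
  "grip": 0,
  "grip_force": 25
}}

```text
t: 16.35
ee_pos: [0.446, -0.1133, 0.0468]
eef_rot: [-180.0, -0.0, 90.0]
ft_force: [-2.8, 0.8, 5.7]
gripper_width: 0.68
finger_force: 25.0
```

Emit:
{"method": "move_arm", "body": {
  "targets": [
    [[0,0,-0.5],0],
    [[0,0,-1],0],
    [[0,0,-1],0],
    [[0,0,-1],0],
    [[0,0,-1],0],
    [[0,0,-0.5],0],
    [[-1,-0.2,0],0],
    [[-1,-0.2,0],0],
    [[-1,-0.2,0],0],
    [[-1,-0.2,0],0],
    [[-1,-0.2,0],0],
    [[-1,-0.2,0],0]
  ]
}}

```text
t: 17.55
ee_pos: [0.4218, -0.234, 0.1464]
eef_rot: [-180.0, -0.0, 90.0]
ft_force: [0.6, 0.2, -3.0]
gripper_width: 0.679
finger_force: 25.0
```

Emit:
{"method": "move_arm", "body": {
  "targets": [
    [[-0.35,0,0],0],
    [[0,0,1],0],
    [[0,0,1],0],
    [[0,0,1],0],
    [[0,0,0.5],0],
    [[0,0,0.4],0],
    [[0,0,0.2],0],
    [[0,0,0],0],
    [[0,0,0],0]
  ]
}}

```text
t: 18.45
ee_pos: [0.4226, -0.2405, 0.0651]
eef_rot: [180.0, 0.0, 90.0]
ft_force: [0.8, 1.1, -3.5]
gripper_width: 0.68
finger_force: 25.0
```

Emit:
{"method": "move_arm", "body": {
  "targets": [
    [[0,0,0.05],0],
    [[0,0,0],0]
  ]
}}

```text
t: 18.65
ee_pos: [0.4227, -0.2405, 0.0645]
eef_rot: [179.9, 0.0, 90.0]
ft_force: [-1.9, 2.4, 6.5]
gripper_width: 0.677
finger_force: 25.0
```

Emit:
{"method": "move_arm", "body": {
  "targets": [
    [[0,0,0],0],
    [[0,0,0],0],
    [[0,0,0],0],
    [[0,0,-0.5],0],
    [[0,0,-0.5],0],
    [[0,0,-1],0],
    [[0,0,-1],0],
    [[0,0,-1],0],
    [[0,0,-1],0],
    [[0,0,-1],0],
    [[0,0,-1],0],
    [[0,0,-1],0]
  ],
  "grip": 93
}}

```text
t: 19.85
ee_pos: [0.4222, -0.2403, 0.2255]
eef_rot: [180.0, 0.0, 90.0]
ft_force: [0.1, 0.5, 0.1]
gripper_width: 0.998
finger_force: 0.0
```

Emit:
{"method": "move_arm", "body": {
  "targets": [
    [[1,0.13,0],0],
    [[1,0.13,0],0],
    [[1,0.13,0],0],
    [[1,0.13,0],0],
    [[1,0.13,0],0],
    [[1,0.13,0],0],
    [[1,0.13,0],0],
    [[1,0.13,0],0],
    [[1,0.13,0],0],
    [[1,0.13,0],0],
    [[0.95,0,0],0],
    [[0,0,0],0]
  ]
}}

```text
t: 21.05
ee_pos: [0.4481, -0.0199, 0.2245]
eef_rot: [179.9, -0.0, 90.1]
ft_force: [-0.2, -0.1, 1.5]
gripper_width: 0.999
finger_force: 0.0
```

Emit:
{"method": "move_arm", "body": {
  "targets": [
    [[0,0,1],0],
    [[0,0,1],0],
    [[0,0,1],0],
    [[0,0,1],0],
    [[0,0,1],0],
    [[0,0,0.4],0],
    [[0,0,0],0],
    [[0,0,0],0]
  ]
}}

```text
t: 21.85
ee_pos: [0.4486, -0.0216, 0.1165]
eef_rot: [179.9, 0.0, 90.0]
ft_force: [-0.4, 0.7, 0.8]
gripper_width: 1.0
finger_force: 0.0
```

Emit:
{"method": "move_arm", "body": {
  "targets": [
    [[0,0,0],0],
    [[0,0,0],0],
    [[0,0,0],0],
    [[0,0,0],0],
    [[0,0,0],0],
    [[0,0,0],0],
    [[0,0,0],0],
    [[0,0,0],0]
  ],
  "grip": 0,
  "grip_force": 15
}}

```text
t: 22.65
ee_pos: [0.4482, -0.0213, 0.1156]
eef_rot: [180.0, 0.0, 90.0]
ft_force: [-0.5, 0.1, 0.7]
gripper_width: 0.517
finger_force: 15.0
```

Emit:
{"method": "move_arm", "body": {
  "targets": [
    [[0,0,-0.5],0],
    [[0,0,-1],0],
    [[0,0,-1],0],
    [[0,0,-1],0],
    [[0,0,-1],0],
    [[0,0,-1],0],
    [[0,0,-1],0],
    [[0,0,-0.5],0],
    [[-0.5,0,0],0],
    [[-0.8,0,0],0],
    [[-1,0.15,0],0],
    [[-1,0.15,0],0]
  ]
}}

```text
t: 23.85
ee_pos: [0.4537, -0.0885, 0.2546]
eef_rot: [-179.9, -0.0, 90.0]
ft_force: [-0.2, -1.0, -1.7]
gripper_width: 0.52
finger_force: 15.0
```

Emit:
{"method": "move_arm", "body": {
  "targets": [
    [[-1,0.15,0],0],
    [[-1,0.15,0],0],
    [[-1,0.15,0],0],
    [[-1,0.15,0],0],
    [[-1,0.15,0],0],
    [[-1,0.15,0],0],
    [[-1,0.15,0],0],
    [[-1,0.1,0],0],
    [[-1,0,0],0],
    [[-1,0,0],0],
    [[-1,0,0],0],
    [[0,0,0],0]
  ]
}}

```text
t: 25.05
ee_pos: [0.4769, -0.3097, 0.255]
eef_rot: [-180.0, 0.0, 89.9]
ft_force: [0.1, -0.3, -1.7]
gripper_width: 0.515
finger_force: 15.0
```

Emit:
{"method": "move_arm", "body": {
  "targets": [
    [[0,0,1],0],
    [[0,0,1],0],
    [[0,0,1],0],
    [[0,0,1],0],
    [[0,0,1],0],
    [[0,0,0.5],0],
    [[0,0,0.4],0],
    [[0,0,0.2],0],
    [[0,0,0.05],0],
    [[0,0,0],0],
    [[0,0,0],0]
  ]
}}

```text
t: 26.15
ee_pos: [0.4777, -0.3077, 0.1336]
eef_rot: [179.9, 0.1, 90.0]
ft_force: [-1.1, -0.3, 5.2]
gripper_width: 0.52
finger_force: 15.0
```

Emit:
{"method": "move_arm", "body": {
  "targets": [
    [[0,0,0],0],
    [[0,0,0],0],
    [[0,0,0],0],
    [[0,0,-0.5],0],
    [[0,0,-0.5],0],
    [[0,0,-1],0],
    [[0,0,-1],0],
    [[0,0,-1],0],
    [[1,0.2,0],0],
    [[1,0.2,0],0],
    [[1,0.2,0],0],
    [[1,0.2,0],0]
  ],
  "grip": 93
}}

```text
t: 27.35
ee_pos: [0.4935, -0.2266, 0.2137]
eef_rot: [179.9, 0.0, 90.0]
ft_force: [0.6, 0.1, -0.3]
gripper_width: 1.0
finger_force: 0.0
```

Emit:
{"method": "move_arm", "body": {
  "targets": [
    [[1,0.2,0],0],
    [[1,0.2,0],0],
    [[1,0.2,0],0],
    [[1,0.2,0],0],
    [[1,0.2,0],0],
    [[1,0.2,0],0],
    [[1,0.2,0],0],
    [[1,0.2,0],0],
    [[1,0.2,0],0],
    [[1,0.3,0],0],
    [[0.1,0,0],0.44],
    [[0,0,0],0]
  ],
  "grip": 28
}}

```text
t: 28.55
ee_pos: [0.5353, -0.0247, 0.2135]
eef_rot: [179.9, 0.0, 87.0]
ft_force: [-0.5, 0.6, -0.6]
gripper_width: 0.303
finger_force: 0.0
```

```bash
python3 - <<'E'
from h import *
s=robot.sense();print(s['ee_pos'],s['eef_rot'])
d=snap("wrist")
im=d['image'][:,:,::-1].copy()
P=proj(d,[[.5356+s*.042*.0523,-.0252+s*.042,.057] for s in(-1,1)]);cv2.polylines(im,[np.int32(P)],False,(0,255,0),1)
cv2.imwrite('pics/w5.png',im)
E
```

```text
[ 0.53534976 -0.02469335  0.21351159] [1.79945825e+02 3.48749388e-03 8.70238316e+01]
```

View pics/w5.png

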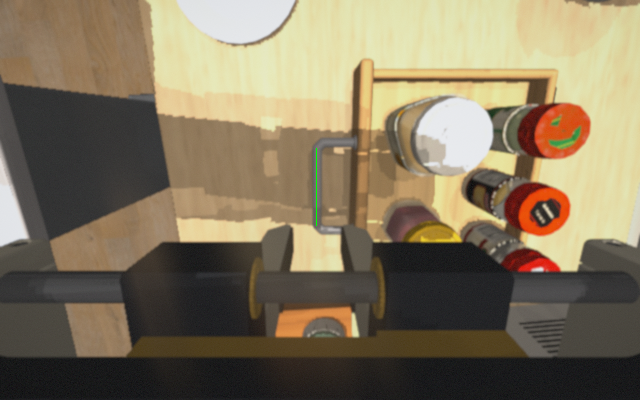

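Emit:
{"method": "move_arm", "body": {
  "targets": [
    [[0,0,1],0],
    [[0,0,1],0],
    [[0,0,1],0],
    [[0,0,1],0],
    [[0,0,1],0],
    [[0,0,1],0],
    [[0,0,1],0],
    [[0,0,0.5],0],
    [[0,0,0.3],0],
    [[0,0,0],0],
    [[0,0,0],0]
  ]
}}

```text
t: 29.7
ee_pos: [0.5356, -0.0254, 0.0574]
eef_rot: [179.9, 0.0, 87.0]
ft_force: [-0.0, 0.3, 0.3]
gripper_width: 0.303
finger_force: 0.0
```

Emit:
{"method": "move_arm", "body": {
  "targets": [
    [[0,0,0],0],
    [[0,0,0],0],
    [[0,0,0],0],
    [[0,0,0],0],
    [[0,0,0],0]
  ],
  "grip": 0,
  "grip_force": 20
}}

```text
t: 30.2
ee_pos: [0.5354, -0.0253, 0.057]
eef_rot: [180.0, 0.0, 87.0]
ft_force: [0.1, -0.2, 5.9]
gripper_width: 0.097
finger_force: 20.0
```

Emit:
{"method": "move_arm", "body": {
  "targets": [
    [[0,-0.1,0],0],
    [[0,-0.2,0],0],
    [[0,-0.35,0],0],
    [[0,-0.5,0],0],
    [[0,-0.5,0],0],
    [[0,-0.5,0],0],
    [[0,-0.5,0],0],
    [[0,-0.5,0],0],
    [[0,-0.5,0],0],
    [[0,-0.5,0],0],
    [[0,-0.4,0],0],
    [[0,-0.3,0],0]
  ]
}}

```text
t: 31.4
ee_pos: [0.4376, -0.02, 0.057]
eef_rot: [180.0, -0.0, 87.0]
ft_force: [3.3, 1.8, 7.5]
gripper_width: 0.097
finger_force: 20.0
```

Emit:
{"method": "move_arm", "body": {
  "targets": [
    [[0,-0.25,0],0],
    [[0,-0.15,0],0],
    [[0,-0.1,0],0],
    [[0,-0.1,0],0],
    [[0,-0.05,0],0],
    [[0,-0.05,0],0],
    [[0,0,0],0],
    [[0,0,0],0]
  ]
}}

```text
t: 32.2
ee_pos: [0.4257, -0.0194, 0.057]
eef_rot: [179.7, -0.0, 87.0]
ft_force: [10.3, 3.6, -2.1]
gripper_width: 0.102
finger_force: 20.0
```

Emit:
{"method": "move_arm", "body": {
  "targets": [
    [[0,0,0],0],
    [[0,0,0],0],
    [[0,0,-0.3],0],
    [[0,0,-0.7],0],
    [[0,0,-1],0],
    [[0,0,-1],0],
    [[0,0,-1],0],
    [[0,0,-1],0],
    [[0,0,-1],0],
    [[0,0,-1],0],
    [[0,0,-1],0],
    [[0,0,-1],0]
  ],
  "grip": 30
}}

```text
t: 33.4
ee_pos: [0.4234, -0.0194, 0.2375]
eef_rot: [-179.9, -0.0, 87.0]
ft_force: [0.2, -0.1, 0.1]
gripper_width: 0.323
finger_force: 0.0
```

Emit:
{"method": "move_arm", "body": {
  "targets": [
    [[1,1,-0.7],0],
    [[1,1,0],0],
    [[0.5,0.25,0],0],
    [[0,0,0],1],
    [[0,0,0],1],
    [[0,0,0],1],
    [[0,0,0],1],
    [[0,0,0],1],
    [[0,0,0],1],
    [[0,0,0],1],
    [[0,0,0],1],
    [[0,0,0],1]
  ],
  "grip": 93
}}

```text
t: 34.6
ee_pos: [0.4706, 0.0279, 0.2502]
eef_rot: [-180.0, 0.1, 24.9]
ft_force: [0.2, -0.2, 0.2]
gripper_width: 1.001
finger_force: 0.0
```

Emit:
{"method": "move_arm", "body": {
  "targets": [
    [[0,0,0],1],
    [[0,0,0],1],
    [[0,0,0],1],
    [[0,0,0],1],
    [[0,0,0],0.09],
    [[0,0,0],0],
    [[0,0,0],0]
  ]
}}

```text
t: 35.3
ee_pos: [0.4715, 0.028, 0.2505]
eef_rot: [180.0, 0.0, -2.8]
ft_force: [0.9, -0.5, 0.7]
gripper_width: 1.0
finger_force: 0.0
```

```bash
python3 - <<'E'
from h import *
s=robot.sense();print(s['ee_pos'],s['eef_rot'])
d=snap("wrist")
import pickle;pickle.dump(d,open('w6.pkl','wb'))
im=d['image'][:,:,::-1].copy()
def circ(x,y,z,r,col=(255,0,255)):
    t=np.linspace(0,2*np.pi,50);cv2.polylines(im,[np.int32(proj(d,np.c_[x+r*np.cos(t),y+r*np.sin(t),0*t+z]))],True,col,1)
circ(.538,.030,.121,.0325);circ(.538,.030,.024,.0345);circ(.533,-.08,.109,.03);circ(.463,.2005,.012,.068)
P=proj(d,[[.4256+s*.042*.0523,-.0192+s*.042,.057] for s in(-1,1)]);cv2.polylines(im,[np.int32(P)],False,(0,255,0),1)
cv2.imwrite('pics/w6.png',im)
E
```

```text
[0.47148892 0.02803889 0.25051179] [ 1.79996865e+02  3.15168097e-02 -2.83973313e+00]
```

View pics/w6.png

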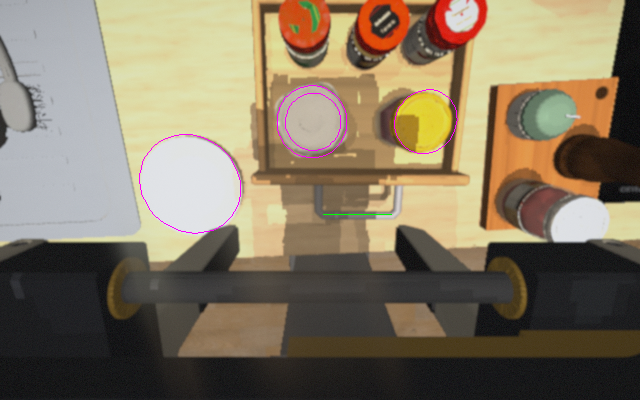

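```bash
python3 - <<'E'
from h import *
import pickle;d=pickle.load(open('w6.pkl','rb'));im=d['image']
hsv=cv2.cvtColor(im,cv2.COLOR_RGB2HSV)
m=((hsv[...,1]<45)&(hsv[...,2]>150)).astype(np.uint8)*255;m[:,:130]=0;m[:,250:]=0;m[:120]=0;m[240:]=0
c=max(cv2.findContours(m,0,1)[0],key=cv2.contourArea);e=cv2.fitEllipse(c);print(e,unproj(d,*e[0],.012))
d3=robot  # second estimate from w2
w=pickle.load(open('w2.pkl','rb'))
g=cv2.resize(cv2.cvtColor(im,cv2.COLOR_RGB2GRAY)[70:170,260:370],None,fx=4,fy=4,interpolation=cv2.INTER_CUBIC)
h=cv2.HoughCircles(g,cv2.HOUGH_GRADIENT,1.5,20,param1=80,param2=30,minRadius=100,maxRadius=160)
for q in h[0][:4]: print(q,unproj(d,260+q[0]/4-.4,70+q[1]/4-.4,.121),q[2]/4/d['fx']*(d['position'][2]-.121))
E
```

```text
((190.56768798828125, 185.30831909179688), (95.41928100585938, 104.78317260742188), 124.84268188476562) [0.46390816 0.20026076 0.012     ]
[155.25  93.75 145.9 ] [0.5648693  0.04094457 0.121     ] 0.034953365611803115
[150.75  32.25 142.45] [0.57796911 0.04110771 0.121     ] 0.03412684603472789
```

```bash
python3 - <<'E'
from h import *
import pickle;d=pickle.load(open('w6.pkl','rb'))
im=cv2.resize(d['image'][70:170,260:370,::-1],None,fx=5,fy=5,interpolation=cv2.INTER_CUBIC)
t=np.linspace(0,2*np.pi,80)
for z,r in((.121,.0325),(.024,.0345)):cv2.polylines(im,[np.int32((proj(d,np.c_[.538+r*np.cos(t),.030+r*np.sin(t),0*t+z])-[260,70]+.5)*5)],True,(255,0,255),1)
cv2.imwrite('pics/w6c.png',im)
E
```

```text
(no output)
```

View pics/w6c.png

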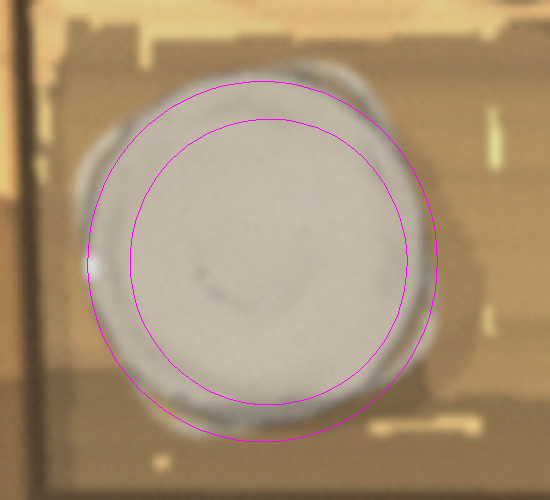

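Emit:
{"method": "move_arm", "body": {
  "targets": [
    [[1,-0.1,0],-1],
    [[0.92,0.06,0],-1],
    [[0.85,0.18,0],-0.9],
    [[0.6,0.1,0],0],
    [[0,0,0],0],
    [[0,0,0],0]
  ]
}}

```text
t: 35.95
ee_pos: [0.5393, 0.0304, 0.2504]
eef_rot: [-180.0, 0.0, 17.0]
ft_force: [0.3, 0.7, -0.2]
gripper_width: 1.0
finger_force: 0.0
```

Emit:
{"method": "move_arm", "body": {
  "targets": [
    [[0,0,1],0],
    [[0,0,1],0],
    [[0,0,1],0],
    [[0,0,1],0],
    [[0,0,1],0],
    [[0,0,1],0],
    [[0,0,1],0],
    [[0,0,1],0],
    [[0,0,0.5],0],
    [[0,0,0.3],0],
    [[0,0,0],0],
    [[0,0,0],0]
  ]
}}

```text
t: 37.15
ee_pos: [0.5401, 0.0303, 0.0754]
eef_rot: [180.0, -0.1, 16.9]
ft_force: [0.6, -0.3, -0.0]
gripper_width: 1.003
finger_force: 0.0
```

Emit:
{"method": "move_arm", "body": {
  "targets": [
    [[0,0,0],0],
    [[0,0,0],0],
    [[0,0,0],0],
    [[0,0,0],0],
    [[0,0,0],0],
    [[0,0,0],0],
    [[0,0,0],0],
    [[0,0,0],0]
  ],
  "grip": 0,
  "grip_force": 30
}}

```text
t: 37.95
ee_pos: [0.5399, 0.0303, 0.0748]
eef_rot: [180.0, -0.0, 17.0]
ft_force: [-1.2, -0.3, 4.6]
gripper_width: 0.715
finger_force: 29.9
```

Emit:
{"method": "move_arm", "body": {
  "targets": [
    [[0,0,-0.3],0],
    [[0,0,-0.7],0],
    [[0,0,-1],0],
    [[0,0,-1],0],
    [[0,0,-1],0],
    [[0,0,-1],0],
    [[0,0,-1],0],
    [[0,0,0],0],
    [[0,0,0],0]
  ]
}}

```text
t: 38.85
ee_pos: [0.5396, 0.0304, 0.1946]
eef_rot: [180.0, -0.0, 16.9]
ft_force: [-0.2, -0.5, -4.6]
gripper_width: 0.716
finger_force: 29.9
```

Emit:
{"method": "move_arm", "body": {
  "targets": [
    [[0,-0.5,0],0],
    [[-0.13,-1,0],0],
    [[-0.13,-1,0],0],
    [[-0.13,-1,0],0],
    [[-0.13,-1,0],0],
    [[-0.13,-1,0],0],
    [[-0.13,-1,0],0],
    [[-0.13,-1,0],0],
    [[-0.13,-1,0],0],
    [[-0.1,-0.73,0],0],
    [[0,0,0],0],
    [[0,0,0],0]
  ]
}}

```text
t: 40.05
ee_pos: [0.464, 0.2003, 0.1943]
eef_rot: [180.0, 0.0, 17.0]
ft_force: [-0.1, -0.4, -3.0]
gripper_width: 0.714
finger_force: 29.9
```

Emit:
{"method": "move_arm", "body": {
  "targets": [
    [[0,0,1],0],
    [[0,0,1],0],
    [[0,0,1],0],
    [[0,0,1],0],
    [[0,0,1],0],
    [[0,0,1],0],
    [[0,0,0.5],0],
    [[0,0,0.3],0],
    [[0,0,0],0],
    [[0,0,0],0]
  ]
}}

```text
t: 41.05
ee_pos: [0.4646, 0.2003, 0.0593]
eef_rot: [-180.0, -0.1, 16.9]
ft_force: [-0.8, -0.6, -4.3]
gripper_width: 0.713
finger_force: 29.9
```

```bash
python3 - <<'E'
from h import *
s=robot.sense();print(s['ee_pos'],s['ft_force'])
a=snap("scene")['image'][200:340,200:360];b=snap("side")['image'][200:340,270:430]
cv2.imwrite('pics/h1.png',cv2.resize(np.hstack([a,b])[:,:,::-1],None,fx=2.5,fy=2.5,interpolation=cv2.INTER_CUBIC))
E
```

```text
[0.46464891 0.20030285 0.0592592 ] [-0.79960497 -0.62657051 -4.28303846]
```

View pics/h1.png

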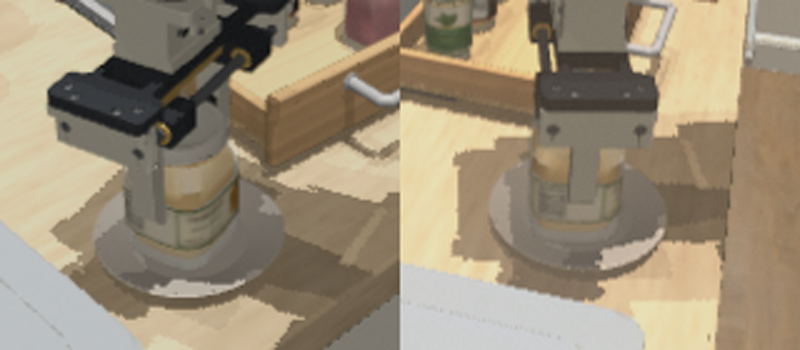

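Emit:
{"method": "move_arm", "body": {
  "targets": [
    [[0,0,0.05],0],
    [[0,0,0.04],0],
    [[0,0,0],0],
    [[0,0,0],0]
  ]
}}

```text
t: 41.55
ee_pos: [0.4644, 0.2004, 0.0573]
eef_rot: [-180.0, -0.0, 17.0]
ft_force: [-1.6, -0.1, 5.0]
gripper_width: 0.713
finger_force: 29.9
```

Emit:
{"method": "move_arm", "body": {
  "targets": [
    [[0,0,0],0],
    [[0,0,0],0],
    [[0,0,0],0],
    [[0,0,-0.3],0],
    [[0,0,-0.5],0],
    [[0,0,-1],0],
    [[0,0,-1],0],
    [[0,0,-1],0],
    [[0,0,-1],0],
    [[0,0,-1],0],
    [[0,0,-1],0],
    [[0,0,-1],0]
  ],
  "grip": 93
}}

```text
t: 42.75
ee_pos: [0.4641, 0.2002, 0.2146]
eef_rot: [180.0, -0.0, 16.9]
ft_force: [0.2, -0.2, 0.1]
gripper_width: 1.002
finger_force: 0.0
```

Emit:
{"method": "move_arm", "body": {
  "targets": [
    [[-0.5,1,0],0],
    [[-0.5,1,0],0],
    [[-0.5,1,0],0],
    [[-0.5,1,0],0],
    [[-0.5,1,0],0],
    [[-0.5,1,0],0],
    [[-0.5,1,0],0],
    [[-0.5,1,0],0],
    [[-0.5,1,0],0],
    [[-0.52,0.94,0],0],
    [[0,0,0],-0.5],
    [[0,0,0],-1]
  ],
  "grip": 28
}}

```text
t: 43.95
ee_pos: [0.426, -0.0197, 0.2137]
eef_rot: [180.0, -0.0, 27.3]
ft_force: [0.2, 0.1, 0.0]
gripper_width: 0.299
finger_force: 0.0
```

Emit:
{"method": "move_arm", "body": {
  "targets": [
    [[0,0,0],-1],
    [[0,0,0],-1],
    [[0,0,0],-1],
    [[0,0,0],-1],
    [[0,0,0],-1],
    [[0,0,0],-1],
    [[0,0,0],-1],
    [[0,0,0],-1],
    [[0,0,0],-0.68],
    [[0,0,0],0],
    [[0,0,0],0]
  ]
}}

```text
t: 45.05
ee_pos: [0.4261, -0.0191, 0.2133]
eef_rot: [180.0, 0.0, 86.8]
ft_force: [-1.1, -0.2, -0.7]
gripper_width: 0.298
finger_force: 0.0
```

Emit:
{"method": "move_arm", "body": {
  "targets": [
    [[0,0,1],0],
    [[0,0,1],0],
    [[0,0,1],0],
    [[0,0,1],0],
    [[0,0,1],0],
    [[0,0,1],0],
    [[0,0,1],0],
    [[0,0,0.5],0],
    [[0,0,0.3],0],
    [[0,0,0],0],
    [[0,0,0],0]
  ]
}}

```text
t: 46.15
ee_pos: [0.4265, -0.0192, 0.0574]
eef_rot: [180.0, 0.0, 86.9]
ft_force: [0.6, 0.1, 0.2]
gripper_width: 0.304
finger_force: 0.0
```

Emit:
{"method": "move_arm", "body": {
  "targets": [
    [[0,0,0],0],
    [[0,0,0],0],
    [[0,0,0],0],
    [[0,0,0],0],
    [[0,0,0],0]
  ],
  "grip": 0,
  "grip_force": 20
}}

```text
t: 46.65
ee_pos: [0.4262, -0.0192, 0.0571]
eef_rot: [180.0, 0.0, 86.9]
ft_force: [-1.6, -0.3, 6.1]
gripper_width: 0.1
finger_force: 20.0
```

Emit:
{"method": "move_arm", "body": {
  "targets": [
    [[0,0.1,0],0],
    [[0,0.2,0],0],
    [[0,0.35,0],0],
    [[0,0.5,0],0],
    [[0,0.5,0],0],
    [[0,0.5,0],0],
    [[0,0.5,0],0],
    [[0,0.5,0],0],
    [[0,0.5,0],0],
    [[0,0.5,0],0],
    [[0,0.4,0],0],
    [[0,0.3,0],0]
  ]
}}

```text
t: 47.85
ee_pos: [0.5234, -0.0244, 0.0571]
eef_rot: [180.0, 0.0, 86.9]
ft_force: [-1.9, -1.1, 6.8]
gripper_width: 0.098
finger_force: 20.0
```

Emit:
{"method": "move_arm", "body": {
  "targets": [
    [[0,0.25,0],0],
    [[0,0.15,0],0],
    [[0,0.1,0],0],
    [[0,0.1,0],0],
    [[0,0.05,0],0],
    [[0,0,0],0],
    [[0,0,0],0]
  ]
}}

```text
t: 48.55
ee_pos: [0.5357, -0.0251, 0.0571]
eef_rot: [-180.0, 0.0, 86.9]
ft_force: [-4.0, -0.1, 8.1]
gripper_width: 0.101
finger_force: 20.0
```

Emit:
{"method": "move_arm", "body": {
  "targets": [
    [[0,0.05,0],0],
    [[0,0.05,0],0],
    [[0,0,0],0],
    [[0,0,0],0]
  ]
}}

```text
t: 48.95
ee_pos: [0.5358, -0.025, 0.0571]
eef_rot: [-179.7, 0.0, 87.0]
ft_force: [-12.9, -1.0, 16.4]
gripper_width: 0.102
finger_force: 20.0
```

Emit:
{"method": "move_arm", "body": {
  "targets": [
    [[0,0,0],0],
    [[0,0,0],0],
    [[0,0,-0.3],0],
    [[0,0,-0.5],0],
    [[0,0,-1],0],
    [[0,0,-1],0],
    [[0,0,-1],0],
    [[0,0,-1],0],
    [[0,0,-1],0],
    [[0,0,-1],0],
    [[0,0,-1],0],
    [[0,0,0],0]
  ],
  "grip": 28
}}

```text
t: 50.15
ee_pos: [0.5392, -0.0253, 0.216]
eef_rot: [179.7, 0.0, 86.9]
ft_force: [0.2, 0.2, -0.9]
gripper_width: 0.301
finger_force: 0.0
```

Emit:
{"method": "move_arm", "body": {
  "targets": [
    [[0,0,0],-0.45],
    [[0,0,0],0],
    [[0,0,0],0],
    [[0,0,0],0]
  ],
  "grip": 93
}}

```text
t: 50.55
ee_pos: [0.5378, -0.0251, 0.2125]
eef_rot: [-180.0, -0.0, 90.0]
ft_force: [0.2, -0.6, 0.6]
gripper_width: 0.595
finger_force: 0.0
```

```bash
python3 - <<'E'
from h import *
p=[robot.sense() for _ in range(3)];print([ (s['ee_pos'].round(4),s['eef_rot'].round(2)) for s in p])
d=snap("wrist");s=snap("scene")
im=d['image'][:,:,::-1].copy()
P=proj(d,[[.5356+s*.042*.0523,-.0252+s*.042,.057] for s in(-1,1)]);cv2.polylines(im,[np.int32(P)],False,(0,255,0),1)
cv2.imwrite('pics/f1.png',np.hstack([cv2.resize(im,None,fx=.7,fy=.7),s['image'][120:400,180:500,::-1]]))
E
```

```text
[(array([ 0.5378, -0.0251,  0.2125]), array([-179.97,   -0.  ,   89.97])), (array([ 0.5378, -0.0251,  0.2125]), array([-179.97,   -0.  ,   89.97])), (array([ 0.5378, -0.0251,  0.2125]), array([-179.97,   -0.  ,   89.97]))]
```

View pics/f1.png

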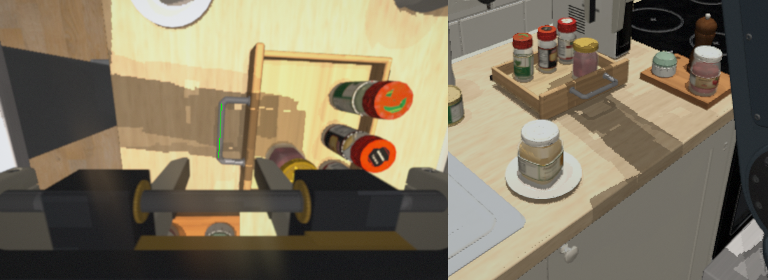

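Emit:
{"method": "move_arm", "body": {
  "targets": [
    [[-1,-0.3,0],0],
    [[-1,-0.3,0],0],
    [[-1,-0.3,0],0],
    [[-1,-0.3,0],0],
    [[-1,-0.3,0],0],
    [[-1,-0.3,0],0],
    [[-1,-0.3,0],0],
    [[-1,-0.3,0],0],
    [[-1,-0.3,0],0],
    [[-1,-0.33,0],0],
    [[-1,0,0],0],
    [[-1,0,0],0]
  ],
  "grip": 93
}}

```text
t: 51.85
ee_pos: [0.4773, -0.266, 0.2128]
eef_rot: [-180.0, -0.0, 90.0]
ft_force: [-0.9, -0.5, -0.7]
gripper_width: 1.002
finger_force: 0.0
```

Emit:
{"method": "move_arm", "body": {
  "targets": [
    [[-1,0,0],0],
    [[-0.7,0,0],0],
    [[-0.4,0,0],0],
    [[0,0,0],0],
    [[0,0,0],0]
  ]
}}

```text
t: 52.35
ee_pos: [0.4775, -0.3067, 0.2127]
eef_rot: [-180.0, -0.0, 90.0]
ft_force: [-0.5, 1.3, -0.6]
gripper_width: 1.005
finger_force: 0.0
```

Emit:
{"method": "move_arm", "body": {
  "targets": [
    [[0,0,1],0],
    [[0,0,1],0],
    [[0,0,1],0],
    [[0,0,0.6],0],
    [[0,0,0.4],0],
    [[0,0,0],0],
    [[0,0,0],0]
  ]
}}

```text
t: 53.05
ee_pos: [0.4778, -0.3073, 0.1335]
eef_rot: [180.0, 0.0, 90.0]
ft_force: [-0.4, -0.3, 0.1]
gripper_width: 1.001
finger_force: 0.0
```

Emit:
{"method": "move_arm", "body": {
  "targets": [
    [[0,0,0],0],
    [[0,0,0],0],
    [[0,0,0],0],
    [[0,0,0],0],
    [[0,0,0],0],
    [[0,0,0],0],
    [[0,0,0],0],
    [[0,0,0],0]
  ],
  "grip": 0,
  "grip_force": 15
}}

```text
t: 53.85
ee_pos: [0.4775, -0.3072, 0.1328]
eef_rot: [180.0, 0.0, 90.0]
ft_force: [0.6, 0.2, 0.1]
gripper_width: 0.517
finger_force: 15.0
```

Emit:
{"method": "move_arm", "body": {
  "targets": [
    [[0,0,-0.5],0],
    [[0,0,-1],0],
    [[0,0,-1],0],
    [[0,0,-1],0],
    [[0,0,-1],0],
    [[0,0,-1],0],
    [[0,0,-0.5],0],
    [[0,0,-0.5],0],
    [[0.5,0,0],0],
    [[0.8,0,0],0],
    [[1,0,0],0],
    [[1,0,0],0]
  ]
}}

```text
t: 55.05
ee_pos: [0.4769, -0.2391, 0.2618]
eef_rot: [-179.9, -0.1, 90.0]
ft_force: [0.0, -0.9, -1.9]
gripper_width: 0.518
finger_force: 15.0
```

Emit:
{"method": "move_arm", "body": {
  "targets": [
    [[1,-0.15,0],0],
    [[1,-0.15,0],0],
    [[1,-0.15,0],0],
    [[1,-0.15,0],0],
    [[1,-0.15,0],0],
    [[1,-0.15,0],0],
    [[1,-0.15,0],0],
    [[1,-0.15,0],0],
    [[1,-0.15,0],0],
    [[1,-0.1,0],0],
    [[0.6,0,0],0],
    [[0.4,0,0],0]
  ]
}}

```text
t: 56.25
ee_pos: [0.4479, -0.02, 0.2626]
eef_rot: [-180.0, -0.0, 90.1]
ft_force: [0.5, -0.6, -2.1]
gripper_width: 0.516
finger_force: 15.0
```

Emit:
{"method": "move_arm", "body": {
  "targets": [
    [[0,0,1],0],
    [[0,0,1],0],
    [[0,0,1],0],
    [[0,0,1],0],
    [[0,0,1],0],
    [[0,0,1],0],
    [[0,0,0.6],0],
    [[0,0,0.4],0],
    [[0,0,0.2],0],
    [[0,0,0],0],
    [[0,0,0],0],
    [[0,0,0],0]
  ]
}}

```text
t: 57.45
ee_pos: [0.4487, -0.0212, 0.1194]
eef_rot: [179.9, 0.0, 90.0]
ft_force: [0.5, 0.5, -1.8]
gripper_width: 0.517
finger_force: 15.0
```

Emit:
{"method": "move_arm", "body": {
  "targets": [
    [[0,0,0.08],0],
    [[0,0,0.07],0],
    [[0,0,0],0],
    [[0,0,0],0]
  ]
}}

```text
t: 57.85
ee_pos: [0.4483, -0.0212, 0.1158]
eef_rot: [-180.0, -0.0, 90.0]
ft_force: [-0.1, 0.0, -1.3]
gripper_width: 0.52
finger_force: 15.0
```

Emit:
{"method": "move_arm", "body": {
  "targets": [
    [[0,0,0.04],0],
    [[0,0,0],0],
    [[0,0,0],0]
  ]
}}

```text
t: 58.15
ee_pos: [0.4483, -0.0212, 0.115]
eef_rot: [-180.0, -0.0, 90.0]
ft_force: [0.2, 0.4, -1.4]
gripper_width: 0.519
finger_force: 15.0
```

Emit:
{"method": "move_arm", "body": {
  "targets": [
    [[0,0,0],0],
    [[0,0,0],0],
    [[0,0,0],0],
    [[0,0,0],0],
    [[0,0,-0.5],0],
    [[0,0,-0.5],0],
    [[0,0,-1],0],
    [[0,0,-1],0],
    [[0,0,-1],0],
    [[0,0,-1],0],
    [[0,0,0],0],
    [[0,0,0],0]
  ],
  "grip": 93
}}

```text
t: 59.35
ee_pos: [0.4484, -0.0212, 0.2154]
eef_rot: [179.9, 0.0, 90.0]
ft_force: [-1.0, -0.1, -0.6]
gripper_width: 1.0
finger_force: 0.0
```

Emit:
{"method": "move_arm", "body": {
  "targets": [
    [[-1,-0.13,0],0],
    [[-1,-0.13,0],0],
    [[-1,-0.13,0],0],
    [[-1,-0.13,0],0],
    [[-1,-0.13,0],0],
    [[-1,-0.13,0],0],
    [[-1,-0.13,0],0],
    [[-1,-0.13,0],0],
    [[-1,-0.13,0],0],
    [[-1,-0.13,0],0],
    [[-0.95,0,0],0],
    [[0,0,0],0]
  ]
}}

```text
t: 60.55
ee_pos: [0.422, -0.2415, 0.2141]
eef_rot: [-179.9, -0.0, 89.9]
ft_force: [0.3, 0.3, -0.1]
gripper_width: 0.999
finger_force: 0.0
```

Emit:
{"method": "move_arm", "body": {
  "targets": [
    [[0,0,1],0],
    [[0,0,1],0],
    [[0,0,1],0],
    [[0,0,1],0],
    [[0,0,1],0],
    [[0,0,1],0],
    [[0,0,1],0],
    [[0,0,0.55],0],
    [[0,0,0],0],
    [[0,0,0],0]
  ]
}}

```text
t: 61.55
ee_pos: [0.4226, -0.24, 0.0644]
eef_rot: [-180.0, -0.0, 90.0]
ft_force: [0.8, 0.3, 1.0]
gripper_width: 0.998
finger_force: 0.0
```

Emit:
{"method": "move_arm", "body": {
  "targets": [
    [[0,0,0],0],
    [[0,0,0],0],
    [[0,0,0],0],
    [[0,0,0],0],
    [[0,0,0],0],
    [[0,0,0],0],
    [[0,0,0],0],
    [[0,0,0],0]
  ],
  "grip": 0,
  "grip_force": 25
}}

```text
t: 62.35
ee_pos: [0.4226, -0.2403, 0.0643]
eef_rot: [180.0, 0.0, 90.0]
ft_force: [-0.6, 0.7, 5.5]
gripper_width: 0.674
finger_force: 25.0
```

Emit:
{"method": "move_arm", "body": {
  "targets": [
    [[0,0,-0.5],0],
    [[0,0,-1],0],
    [[0,0,-1],0],
    [[0,0,-1],0],
    [[0,0,-1],0],
    [[0,0,-0.5],0],
    [[1,0.2,0],0],
    [[1,0.2,0],0],
    [[1,0.2,0],0],
    [[1,0.2,0],0],
    [[1,0.2,0],0],
    [[1,0.2,0],0]
  ]
}}

```text
t: 63.55
ee_pos: [0.4461, -0.1192, 0.1637]
eef_rot: [-179.9, -0.0, 90.0]
ft_force: [0.1, 0.3, -3.8]
gripper_width: 0.679
finger_force: 25.0
```

Emit:
{"method": "move_arm", "body": {
  "targets": [
    [[0.35,0,0],0],
    [[0,0,1],0],
    [[0,0,1],0],
    [[0,0,1],0],
    [[0,0,1],0],
    [[0,0,1],0],
    [[0,0,0.4],0],
    [[0,0,0.3],0],
    [[0,0,0.1],0],
    [[0,0,0.05],0],
    [[0,0,0],0],
    [[0,0,0],0]
  ]
}}

```text
t: 64.75
ee_pos: [0.4466, -0.1133, 0.0475]
eef_rot: [180.0, 0.0, 90.0]
ft_force: [-0.1, 0.5, -3.2]
gripper_width: 0.674
finger_force: 25.0
```

Emit:
{"method": "move_arm", "body": {
  "targets": [
    [[0,0,0.04],0],
    [[0,0,0],0],
    [[0,0,0],0]
  ]
}}

```text
t: 65.05
ee_pos: [0.4464, -0.1132, 0.0463]
eef_rot: [180.0, 0.0, 90.0]
ft_force: [0.2, 0.6, -3.0]
gripper_width: 0.68
finger_force: 25.0
```

Emit:
{"method": "move_arm", "body": {
  "targets": [
    [[0,0,0],0],
    [[0,0,0],0],
    [[0,0,0],0],
    [[0,0,0],0],
    [[0,0,-0.5],0],
    [[0,0,-0.5],0],
    [[0,0,-1],0],
    [[0,0,-1],0],
    [[0,0,-1],0],
    [[0,0,-1],0],
    [[0,0,-1],0],
    [[0,0,-1],0]
  ],
  "grip": 93
}}

```text
t: 66.25
ee_pos: [0.4463, -0.1132, 0.1881]
eef_rot: [179.9, 0.0, 90.0]
ft_force: [0.3, -0.4, 0.0]
gripper_width: 1.001
finger_force: 0.0
```

Emit:
{"method": "move_arm", "body": {
  "targets": [
    [[-1,0.7,0],0],
    [[-1,0.7,0],0],
    [[-1,0.7,0],0],
    [[-1,0.7,0],0],
    [[-1,0.7,0],0],
    [[-1,0.7,0],0],
    [[-0.3,0.15,0],0],
    [[0,0,0],0],
    [[0,0,0],0]
  ]
}}

```text
t: 67.15
ee_pos: [0.5329, -0.2384, 0.1865]
eef_rot: [-180.0, -0.0, 90.0]
ft_force: [0.3, 0.6, -0.6]
gripper_width: 0.999
finger_force: 0.0
```

Emit:
{"method": "move_arm", "body": {
  "targets": [
    [[0,0,1],0],
    [[0,0,1],0],
    [[0,0,1],0],
    [[0,0,1],0],
    [[0,0,1],0],
    [[0,0,1],0],
    [[0,0,1],0],
    [[0,0,0.55],0],
    [[0,0,0],0],
    [[0,0,0],0]
  ]
}}

```text
t: 68.15
ee_pos: [0.5337, -0.239, 0.036]
eef_rot: [180.0, 0.0, 90.1]
ft_force: [0.3, 0.1, -0.4]
gripper_width: 1.004
finger_force: 0.0
```

Emit:
{"method": "move_arm", "body": {
  "targets": [
    [[0,0,0],0],
    [[0,0,0],0],
    [[0,0,0],0],
    [[0,0,0],0],
    [[0,0,0],0],
    [[0,0,0],0],
    [[0,0,0],0],
    [[0,0,0],0]
  ],
  "grip": 0,
  "grip_force": 15
}}

```text
t: 68.95
ee_pos: [0.5334, -0.2392, 0.0353]
eef_rot: [-180.0, 0.0, 90.0]
ft_force: [-0.9, -0.1, 2.4]
gripper_width: 0.607
finger_force: 15.0
```

Emit:
{"method": "move_arm", "body": {
  "targets": [
    [[0,0,-0.5],0],
    [[0,0,-1],0],
    [[0,0,-1],0],
    [[0,0,-1],0],
    [[0,0,-1],0],
    [[0,0,-1],0],
    [[0,0,-1],0],
    [[0,0,-1],0],
    [[0,0,-1],0],
    [[0,0,-1],0],
    [[0.5,0,0],0],
    [[1,0,0],0]
  ]
}}

```text
t: 70.15
ee_pos: [0.5332, -0.209, 0.2251]
eef_rot: [180.0, 0.0, 90.0]
ft_force: [-0.1, 0.3, -1.5]
gripper_width: 0.609
finger_force: 15.0
```

Emit:
{"method": "move_arm", "body": {
  "targets": [
    [[1,-0.3,0],0],
    [[1,-0.3,0],0],
    [[1,-0.3,0],0],
    [[1,-0.3,0],0],
    [[1,-0.3,0],0],
    [[1,-0.3,0],0],
    [[1,-0.3,0],0],
    [[1,-0.3,0],0],
    [[1,-0.3,0],0],
    [[1,-0.3,0],0],
    [[1,-0.3,0],0],
    [[1,-0.15,0],0]
  ]
}}

```text
t: 71.35
ee_pos: [0.463, 0.0321, 0.2244]
eef_rot: [-179.9, -0.0, 90.0]
ft_force: [0.1, 0.9, -0.9]
gripper_width: 0.605
finger_force: 15.0
```

Emit:
{"method": "move_arm", "body": {
  "targets": [
    [[1,0,0],0],
    [[0.6,0,0],0],
    [[0.45,0,0],0],
    [[0,0,0],0],
    [[0,0,1],0],
    [[0,0,1],0],
    [[0,0,1],0],
    [[0,0,1],0],
    [[0,0,1],0],
    [[0,0,1],0],
    [[0,0,1],0],
    [[0,0,1],0]
  ]
}}

```text
t: 72.55
ee_pos: [0.4643, 0.0712, 0.0643]
eef_rot: [180.0, 0.0, 90.0]
ft_force: [-0.1, 0.3, -1.4]
gripper_width: 0.609
finger_force: 15.0
```

Emit:
{"method": "move_arm", "body": {
  "targets": [
    [[0,0,1],0],
    [[0,0,0.7],0],
    [[0,0,0.4],0],
    [[0,0,0.2],0],
    [[0,0,0],0],
    [[0,0,0],0]
  ]
}}

```text
t: 73.15
ee_pos: [0.4646, 0.0718, 0.0197]
eef_rot: [180.0, -0.0, 90.0]
ft_force: [0.3, -0.6, -1.5]
gripper_width: 0.604
finger_force: 15.0
```

Emit:
{"method": "move_arm", "body": {
  "targets": [
    [[0,0,0.08],0],
    [[0,0,0.04],0],
    [[0,0,0],0],
    [[0,0,0],0]
  ]
}}

```text
t: 73.55
ee_pos: [0.4646, 0.0718, 0.0173]
eef_rot: [180.0, -0.0, 90.0]
ft_force: [-0.3, -0.4, 5.6]
gripper_width: 0.609
finger_force: 15.0
```

Emit:
{"method": "move_arm", "body": {
  "targets": [
    [[0,0,0],0],
    [[0,0,0],0],
    [[0,0,0],0],
    [[0,0,0],0],
    [[0,0,-0.5],0],
    [[0,0,-0.5],0],
    [[0,0,-1],0],
    [[0,0,-1],0],
    [[0,0,-1],0],
    [[0,0,-1],0],
    [[0,0,-1],0],
    [[0,0,-1],0]
  ],
  "grip": 93
}}

```text
t: 74.75
ee_pos: [0.4642, 0.0718, 0.1587]
eef_rot: [179.9, -0.0, 90.0]
ft_force: [-0.0, 0.1, 0.5]
gripper_width: 1.002
finger_force: 0.0
```

Emit:
{"method": "move_arm", "body": {
  "targets": [
    [[0,0,-1],0],
    [[0,0,-1],0],
    [[0,0,-1],0],
    [[0,-0.5,-1],0],
    [[-1,-0.7,-1],0],
    [[-1,-0.7,-1],0],
    [[-1,-0.7,-1],0],
    [[-1,0,-1],0],
    [[0,0,0],0],
    [[0,0,0],0]
  ]
}}

```text
t: 75.75
ee_pos: [0.4121, -0.0081, 0.3171]
eef_rot: [179.9, -0.0, 90.0]
ft_force: [-1.0, 0.8, -0.6]
gripper_width: 1.0
finger_force: 0.0
```

```bash
python3 - <<'E'
from h import *
p=robot.sense();print(p['t'],p['ee_pos'].round(4),p['eef_rot'].round(2))
d=snap("wrist");s=snap("scene")
k=1.6
im=cv2.resize(d['image'][:,:,::-1],None,fx=.7,fy=.7)
im=cv2.resize(s['image'][120:340,180:480,::-1],None,fx=2.4,fy=2.4,interpolation=cv2.INTER_CUBIC)
def circ(x,y,z,r,col=(255,0,255)):
    t=np.linspace(0,2*np.pi,60);cv2.polylines(im,[np.int32((proj(s,np.c_[x+r*np.cos(t),y+r*np.sin(t),0*t+z])-[180,120]+.5)*2.4)],True,col,1)
circ(.464,.0712,.001,.029);circ(.4475,-.021,.001,.029);circ(.446,-.1125,.097,.0305);circ(.446,-.1125,.001,.0325)
circ(.4635,.2003,.0045,.04)
cv2.imwrite('pics/f2.png',im)
E
```

```text
75.75 [ 0.4121 -0.0081  0.3171] [ 1.7994e+02 -1.0000e-02  8.9970e+01]
```

View pics/f2.png

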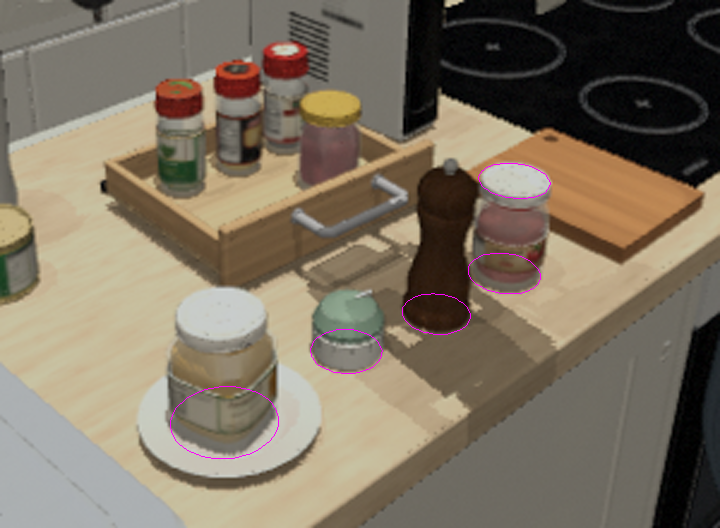

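```bash
python3 -c "
from workcell import robot
print(robot.hand_in())"
```

```text
the job is handed in; nothing more can be done
None
```

I've handed the job in at about 76 s. The honey jar stands in the middle of the saucer, the tray is fully home with the yellow-lidded jar upright in it, and the jam jar, pepper mill and egg timer are back on their spots, within about 1–2 mm by the arm's readings. The hand-in returned no verdict.

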